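# Set the clutch collar of the short air screwdriver

## Task

Two air screwdrivers stand nose-up in bench holders. Turn the clutch collar of the shorter one to setting 4, so that it rests in that click, and let go. Leave the taller one at its setting.

Things in the scene. Friction and masses are not known exactly. Their poses are not given: they have to be found in the camera images.
- short_driver: Shorter upright air screwdriver, fixed; left or right varies. Origin: underside centre, on the table and the collar's vertical axis. Grey 100 mm foot, 42 barrel; black scale plate 120 across, top 115 high. On it the steel collar, a cylinder 46 in diameter from 115 to 161 high; spindle 10 thick above it to 176. Setting n lies (3.5 - n) x 25 deg counter-clockwise from above from the body's +x.
- short_collar (a joint): Collar turn, rad, clockwise from above: 0 = setting 1, then 0.436 per setting; 4 = 1.309, 6 = 2.182. Starts near 1, 2 or 3. A sprung click (about 0.15 N m) draws it into the nearest setting. A white pointer bar at its foot, to 120 mm high and 34 from the axis, and a line on its top point to white ticks on the plate; outside each tick are as many dots as its number.
- tall_driver: The taller air screwdriver, same make and same collar, fixed to the bench: scale plate's top 175 mm above the table, collar to 221, spindle to 236. Origin: centre of its underside, on the axis. Not to be set.
- tall_collar (a joint): Turn of the tall driver's collar, rad, same scale as the short one's. It stands at setting 5 (1.745) and is to stay there.
Not all that is in view belongs to the job. Leave any brown or green look-alike of the short_driver alone.

How it is judged (in metres and radians):
At the end, for the whole second after the job is handed in: The short driver's collar rests within 10 degrees of setting 4 (joint 1.309 +- 0.175 rad), not moving, and the tall driver's collar is within 10 degrees of setting 5 (1.745 +- 0.175 rad) (value of joint short_collar between 1.134 and 1.484 rad and velocity of joint short_collar between -0.1 and 0.1 rad/s and value of joint tall_collar between 1.57 and 1.92 rad); the robot touches nothing.
It fails at once if the tall driver's collar is turned off its setting (value of joint tall_collar below 1.5 rad or value of joint tall_collar above 2 rad).
It also fails if it takes over 29 s, if anything falls off the work surface, if the arm or the gripper's body presses on something with over 40 N, if the wrist force passes 120 N, or if a joint passes its speed limit or range.

## Robot

A 6-joint arm with a two-finger parallel gripper is mounted at the origin on the work surface. World frame = base frame: x ahead of the robot, y to its left, z up, the work surface at z = 0. Lengths are in mm, angles in rad, forces in N, time in s.
With the tool pointing down it reaches from about 400 to 925 mm from the base axis. Payload 12.5 kg.
Tool frame: the origin (TCP) lies on the mounting face of the last link; the fingertips stand 190 mm ahead of it and the grasp point (between the pads) lies 171 mm ahead of it; z points along the fingers, y is the line along which they close (so a half turn about z gives the same grasp; the last joint's range is limited). The gripper opens to 95 mm and grips with 3 to 60 N. Pads are 20 mm wide; open, the fingers measure 119 mm over their backs; the gripper's body (75 mm by 180 mm) begins 59 mm behind the grasp point.
Start: joints at [-1.261, 0.491, 1.559, -0, 1.092, -0.106], TCP at [252.47, -571.738, 404.761] pointing down, gripper open.
Joint ranges: [-3.1, 3.1], [-0.84, 2.19], [0.05, 2.79], [-1.13, 4.28], [0.06, 2.93], [-2.69, 2.69]. Speed limits (rad/s): [2.22, 2.22, 2.79, 3.14, 3.14, 3.14].

## Interface

Orientations are given as [roll, pitch, yaw] about the fixed x, y, z axes, in that order (R = Rz(yaw) Ry(pitch) Rx(roll)).
In Python, from cell import env gives the robot as it stands.
- The arm moves only by the tool carry_out, never from a script. Its argument "series" is a list of rows, each a list of 5 numbers: the shift along the tool's x, y, z in m, then the turn about the tool's z in degrees, then the opening, from 0 (shut) to 1 (fully open). A call has 1 to 20 rows; each row is the pose to reach, as a shift and turn from the pose commanded when the call began, along the tool's axes at that moment; what a row does not reach only later rows make up. A row lasts 1/8 s, in which the tool goes at most 62.5 mm and 10.7 degrees, less where a joint would pass 70% of its speed; a pose out of reach is approached as far as the arm can. A call with a gripper value outside its range is refused whole. The fingers move at their own pace and stop on an object; the grip force is fixed at half the most. Time passes only in rows, so rows that repeat a pose let the fingers close. It gives the time, the measured TCP pose, the force, the opening and the grip force at its end, in the units of the state.
- env.state(): the state, without advancing time (a new reading comes with each control period).
- env.read_camera(name): name is "scene" or "side" or "wrist"; returns (picture, depth): 420x560x3 uint8, red, green, blue; 420x560 float32, mm along the optical axis (not along the pixel's ray), 0 where there is no reading.
- env.get_calibration(name): a dict with "intrinsics" (3x3 intrinsics, pixels), "cam_to_world" (4x4, takes a point from camera to world coordinates); the wrist camera has in their place "T_tool_cam" (4x4, takes a point from camera to tool coordinates, whose origin is the TCP and whose axes are the flange's). Camera axes: x right, y up, looking along -z (the intrinsics and any distortion apply to the point x, -y, -z); pixel columns grow to the right and rows downward; lengths in mm; the calibration is good to about 2 mm. The wrist camera is an equidistant fisheye: a pixel r from the principal point sees the ray r / f radians off the axis. A picture is of the moment at which its call begins: read the wrist's pose just before it. get_calibration takes no time and is no camera call.
- env.job_done(): hands the job in; it is judged then, once.
The state is a dict: "t": time; "joints": joint angles; "qvel": joint speeds; "tau": joint torques, N m; "eef_pos": TCP position; "tcp_rot": TCP orientation; "ft_force": force on the tool from outside, world axes, zero at the start; "moment": the same for the moment, N m; "opening": opening from 0.0 (shut) to 1.0 (fully open); "grip_force": force on a finger pad.
Only numpy, scipy, OpenCV 4.12 (cv2) and the standard library are available. Lean on these libraries where they do the work, as an engineer would, in place of code of your own. Each camera call takes 0.05 s, during which the arm holds its last target. There are 200 camera calls.

## Working session

There is one attempt and no reset: what is moved stays moved. The work goes in short steps, Python scripts to look and compute and a tool call to move; the robot and the scene stay as the last step left them, time stands still between calls to the robot, and variables do not carry over. Pictures are saved under pics/ and viewed, at most 10 in all, crops included, and the job is handed in when it is done.

Besides the shell and the picture viewer there is one more tool, called after "Call:" as name(argument=value, ...), one argument or row to a line, values as JSON. carry_out: Moves the arm, as the interface text tells. Its arguments: {"type":"object","properties":{"series":{"type":"array","items":{"type":"array","items":{"type":"number"}}}},"required":["series"]}

```bash
mkdir -p pics; ls; python3 - <<'E'
from cell import env
import cv2,numpy as np
s=env.state();print(s['t'],s['eef_pos'],s['tcp_rot'],s['opening'])
for n in ['scene','side']:
    p,d=env.read_camera(n);cv2.imwrite(f'pics/{n}0.png',p[...,::-1]);np.savez(f'pics/{n}0.npz',p=p,d=d)
    c=env.get_calibration(n);print(n,{k:np.round(np.array(v),3).tolist() if not isinstance(v,str) else v for k,v in c.items()})
E
```

```text
pics
0.0 [ 252.47014379 -571.70948428  404.17527289] [-3.14048713e+00 -9.21614670e-05  4.15811118e-01] 0.999384027301031
scene {'intrinsics': [[504.482, 0.0, 280.65], [0.0, 504.482, 211.772], [0.0, 0.0, 1.0]], 'cam_to_world': [[-0.933, -0.263, 0.247, 734.791], [0.361, -0.69, 0.627, 604.553], [0.005, 0.674, 0.738, 790.982], [0.0, 0.0, 0.0, 1.0]]}
side {'intrinsics': [[388.436, 0.0, 278.076], [0.0, 388.436, 210.913], [0.0, 0.0, 1.0]], 'cam_to_world': [[-0.81, 0.406, -0.423, 144.142], [-0.586, -0.575, 0.571, 544.287], [-0.011, 0.71, 0.704, 711.248], [0.0, 0.0, 0.0, 1.0]]}
```

View pics/scene0.png

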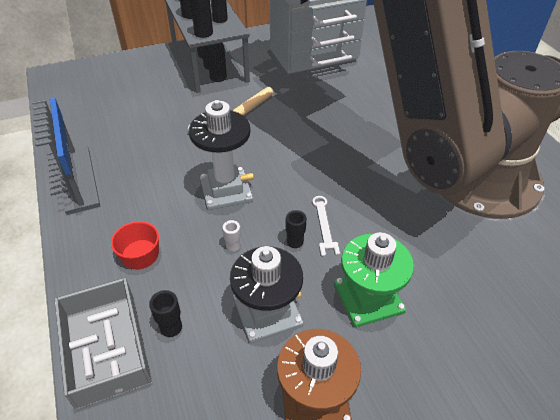

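View pics/side0.png

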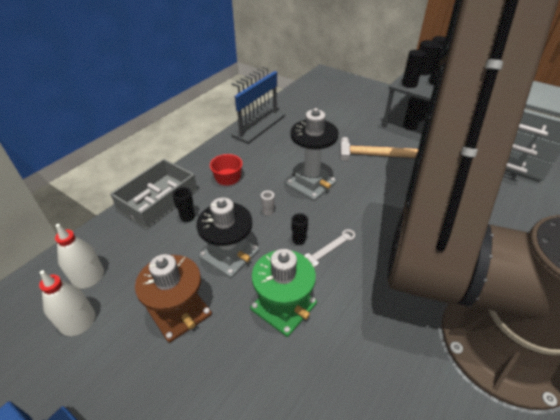

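The scene view shows four drivers:
- Black plate on a low grey foot at (267,275). This fits the short_driver.
- Black plate on a long barrel at (219,125). This is the tall one.
- Green look-alike at (378,265) and brown look-alike at (320,365). Both are to be left alone.

The side view agrees, with the short driver at (224,225) and the tall one at (314,130). I'll measure the short driver and confirm it in an enlarged crop.

```bash
cat > h.py <<'E'
import numpy as np,cv2
from cell import env
def world(n,d):
    c=env.get_calibration(n);K=np.array(c['intrinsics']);T=np.array(c['cam_to_world'])
    v,u=np.mgrid[:420,:560]
    P=np.stack([(u-K[0,2])/K[0,0]*d,-(v-K[1,2])/K[1,1]*d,-d],-1)
    return P@T[:3,:3].T+T[:3,3]
def plane(n,uv,z):
    c=env.get_calibration(n);K=np.array(c['intrinsics']);T=np.array(c['cam_to_world'])
    uv=np.atleast_2d(uv);r=np.c_[(uv[:,0]-K[0,2])/K[0,0],-(uv[:,1]-K[1,2])/K[1,1],-np.ones(len(uv))]@T[:3,:3].T
    return T[:3,3]+r*((z-T[2,3])/r[:,2])[:,None]
E
python3 - <<'E'
from h import *
for n,seeds in [('scene',{'short':(267,275),'tall':(219,125)}),('side',{'short':(224,222),'tall':(314,132)})]:
    f=np.load(f'pics/{n}0.npz');p,d=f['p'],f['d'];W=world(n,d)
    for k,(u,v) in seeds.items():
        zp=115 if k=='short' else 175
        c0=plane(n,(u,v),zp)[0]
        m=(abs(W[...,2]-zp)<5)&(np.hypot(*(W[...,:2]-c0[:2]).transpose(2,0,1))<90)&(d>0)
        c,r=cv2.minEnclosingCircle(W[m][:,:2].astype(np.float32))
        mt=(abs(W[...,2]-zp-46)<4)&(np.hypot(*(W[...,:2]-np.array(c)).transpose(2,0,1))<35)
        ct,rt=cv2.minEnclosingCircle(W[mt][:,:2].astype(np.float32))
        print(n,k,np.round(c),round(r,1),'top',np.round(ct),round(rt,1))
        if k=='short':
            w=m&(p.min(-1)>130)
            q=W[w][:,:2]-c;a=np.degrees(np.arctan2(q[:,1],q[:,0]));R=np.hypot(*q.T)
            for lo,hi in [(22,35),(35,48),(48,62)]:
                s=(R>lo)&(R<hi);print(lo,hi,np.histogram(a[s],np.arange(-180,181,10))[0].tolist())
    if n=='scene': A=cv2.resize(p[235:340,210:330],None,fx=5,fy=5,interpolation=cv2.INTER_CUBIC);cv2.imwrite('pics/crop.png',A[...,::-1])
E
```

```text
scene short [581. 150.] 60.6 top [581. 150.] 24.2
22 35 [0, 0, 0, 0, 0, 0, 0, 0, 0, 0, 0, 0, 0, 0, 1, 0, 2, 0, 1, 2, 0, 14, 6, 2, 0, 2, 2, 1, 2, 1, 1, 0, 1, 0, 0, 0]
35 48 [0, 0, 0, 0, 0, 0, 0, 0, 0, 0, 0, 13, 0, 2, 10, 0, 15, 0, 5, 12, 0, 12, 0, 0, 10, 0, 0, 0, 0, 0, 0, 0, 0, 0, 0, 0]
48 62 [0, 0, 0, 0, 1, 1, 0, 1, 0, 0, 0, 9, 0, 2, 6, 0, 6, 0, 0, 1, 0, 0, 0, 0, 0, 0, 0, 0, 0, 0, 0, 0, 0, 0, 0, 0]
scene tall [ 561. -170.] 61.2 top [ 562. -170.] 24.5
side short [578. 151.] 60.5 top [579. 151.] 23.9
22 35 [0, 0, 0, 0, 0, 0, 0, 0, 0, 0, 0, 0, 0, 0, 0, 0, 0, 0, 0, 0, 1, 7, 0, 0, 0, 0, 0, 0, 0, 0, 0, 0, 0, 0, 0, 0]
35 48 [0, 0, 0, 0, 0, 0, 0, 0, 0, 0, 0, 0, 0, 0, 0, 0, 0, 0, 0, 0, 0, 0, 0, 0, 0, 0, 0, 0, 0, 0, 0, 0, 0, 0, 0, 0]
48 62 [0, 0, 0, 0, 0, 0, 0, 0, 0, 0, 0, 0, 0, 0, 0, 0, 1, 0, 0, 0, 0, 0, 0, 0, 0, 0, 0, 0, 0, 0, 0, 0, 0, 0, 0, 0]
side tall [ 558. -169.] 60.9 top [ 557. -170.] 23.6
```

View pics/crop.png

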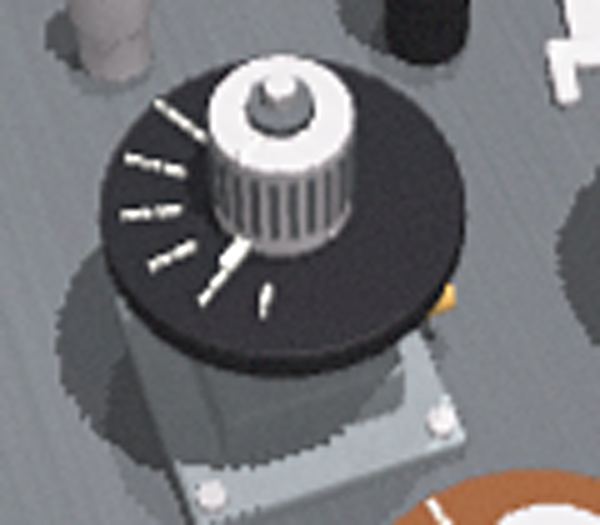

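The crop at (267,275) confirms a black plate on a grey foot, so this is the short_driver, with its axis at about (580,150). The pointer at crop (240,250) lies on the second tick from the counter-clockwise end, next to the shortest tick (setting 1). That puts it at setting 2, and reaching setting 4 takes about 50° clockwise. I'll raise, travel and pre-rotate -60°.

Call:
carry_out(
  series=[
    [0,0,-0.06,0,1],
    [0,0,-0.12,0,1],
    [0.591,-0.528,-0.12,-60,1],
    [0.591,-0.528,-0.12,-60,1],
    [0.591,-0.528,-0.12,-60,1],
    [0.591,-0.528,-0.12,-60,1],
    [0.591,-0.528,-0.12,-60,1],
    [0.591,-0.528,-0.12,-60,1],
    [0.591,-0.528,-0.12,-60,1],
    [0.591,-0.528,-0.12,-60,1],
    [0.591,-0.528,-0.12,-60,1],
    [0.591,-0.528,-0.12,-60,1],
    [0.591,-0.528,-0.12,-60,1],
    [0.591,-0.528,-0.12,-60,1],
    [0.591,-0.528,-0.12,-60,1],
    [0.591,-0.528,-0.12,-60,1],
    [0.591,-0.528,-0.12,-60,1],
    [0.591,-0.528,-0.12,-60,1],
  ],
)

```text
t: 2.35
eef_pos: [579.6, 149.0, 524.9]
tcp_rot: [3.141, 0.0, 1.462]
ft_force: [-1.1, 0.4, 0.7]
opening: 1.004
grip_force: 0.0
```

```bash
python3 - <<'E'
from h import *
s=env.state();print(s['t'],s['eef_pos'],s['tcp_rot'],s['joints'])
p,d=env.read_camera('wrist');cv2.imwrite('pics/wrist1.png',p[...,::-1])
c=env.get_calibration('wrist');print(c)
E
```

```text
2.35 [579.58993245 149.04070269 524.89620816] [3.14149572e+00 1.49447465e-04 1.46181088e+00] [ 1.41376189e-01  3.58383840e-01  1.45239955e+00 -1.73786429e-04
  1.33075238e+00  2.50402939e-01]
{'intrinsics': array([[325.1922621 ,   0.        , 275.98985926],
       [  0.        , 325.1922621 , 209.66033349],
       [  0.        ,   0.        ,   1.        ]]), 'T_tool_cam': array([[ 6.22299695e-04,  9.62386381e-01,  2.71683763e-01,
         7.65256529e+01],
       [ 9.99999799e-01, -5.65409115e-04, -2.87678354e-04,
        -5.44712667e-03],
       [-1.23245253e-04,  2.71683888e-01, -9.62386539e-01,
         1.90747546e+01],
       [ 0.00000000e+00,  0.00000000e+00,  0.00000000e+00,
         1.00000000e+00]])}
```

View pics/wrist1.png

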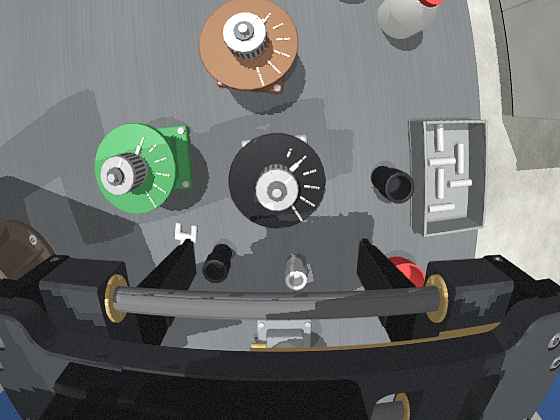

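The wrist view shows the short collar's spindle at (277,191), centred between the fingers to within about 2–3 mm in tool x, with clear space around it. I'll descend so the grasp point is at z≈145, then close.

Call:
carry_out(
  series=[
    [0.002,0,0.05,0,1],
    [0.002,0,0.1,0,1],
    [0.002,0,0.14,0,1],
    [0.002,0,0.17,0,1],
    [0.002,0,0.19,0,1],
    [0.002,0,0.2,0,1],
    [0.002,0,0.209,0,1],
    [0.002,0,0.209,0,1],
    [0.002,0,0.209,0,0.4],
    [0.002,0,0.209,0,0.4],
    [0.002,0,0.209,0,0.4],
    [0.002,0,0.209,0,0.4],
    [0.002,0,0.209,0,0.4],
    [0.002,0,0.209,0,0.4],
    [0.002,0,0.209,0,0.4],
    [0.002,0,0.209,0,0.4],
  ],
)

```text
t: 4.4
eef_pos: [580.3, 151.9, 315.8]
tcp_rot: [3.141, -0.0, 1.463]
ft_force: [4.5, -1.3, -0.9]
opening: 0.482
grip_force: 30.0
```

The grip is firm: 46 mm opening at 30 N. Turning 50° clockwise.

Call:
carry_out(
  series=[
    [0,0,0,5,0.4],
    [0,0,0,10,0.4],
    [0,0,0,15,0.4],
    [0,0,0,20,0.4],
    [0,0,0,25,0.4],
    [0,0,0,30,0.4],
    [0,0,0,35,0.4],
    [0,0,0,40,0.4],
    [0,0,0,45,0.4],
    [0,0,0,50,0.4],
    [0,0,0,50,0.4],
    [0,0,0,50,0.4],
    [0,0,0,50,0.4],
  ],
)

```text
t: 6.02
eef_pos: [580.9, 151.4, 315.8]
tcp_rot: [3.139, -0.002, 0.59]
ft_force: [9.8, -4.2, -4.6]
opening: 0.483
grip_force: 30.0
```

Call:
carry_out(
  series=[
    [0,0,0,0,1],
    [0,0,0,0,1],
    [0,0,0,0,1],
    [0,0,0,0,1],
    [0,0,0,0,1],
    [0,0,-0.03,0,1],
    [0,0,-0.08,0,1],
    [0,0,-0.13,0,1],
    [0,0,-0.18,0,1],
    [0,0,-0.21,0,1],
    [0,0,-0.21,0,1],
  ],
)

```text
t: 7.4
eef_pos: [579.7, 152.0, 528.0]
tcp_rot: [3.14, -0.004, 0.59]
ft_force: [-0.4, 0.0, 0.2]
opening: 1.001
grip_force: 0.0
```

```bash
python3 - <<'E'
from h import *
s=env.state();print(s['t'],s['eef_pos'],s['tcp_rot'],s['ft_force'])
p,d=env.read_camera('wrist')
cv2.imwrite('pics/wrist2.png',cv2.resize(p[110:250,200:360],None,fx=4,fy=4,interpolation=cv2.INTER_CUBIC)[...,::-1])
p,d=env.read_camera('scene')
cv2.imwrite('pics/crop2.png',cv2.resize(p[235:340,210:330],None,fx=5,fy=5,interpolation=cv2.INTER_CUBIC)[...,::-1])
E
```

```text
7.4 [579.69005523 151.96221319 527.97531843] [ 3.13975589 -0.00373387  0.59034876] [-0.37896591  0.00870448  0.15656528]
```

View pics/wrist2.png

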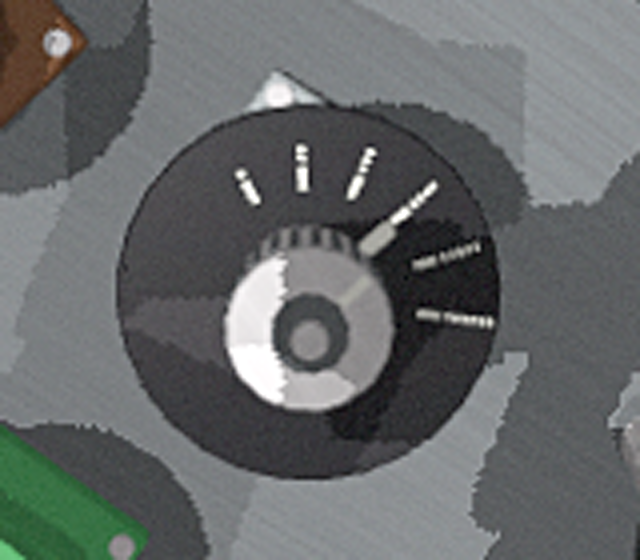

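View pics/crop2.png

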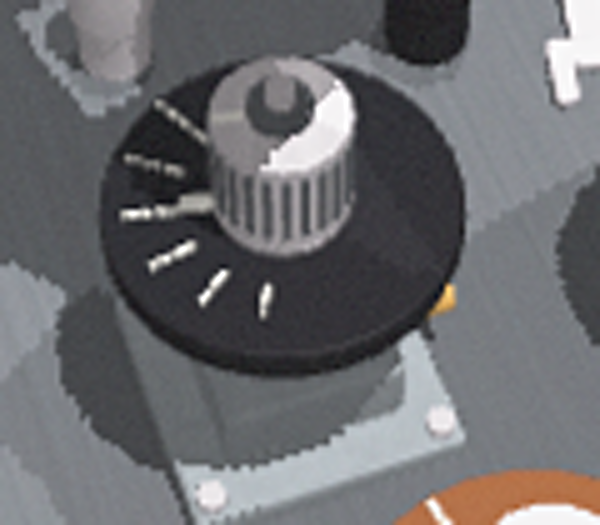

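Both views show the pointer exactly on the fourth tick, at wrist crop (375,240) in line with the tick at (415,203), and at scene crop (195,203). The gripper is open and clear, and the tall driver was not touched.

```bash
python3 -c "
from cell import env
print(env.job_done())"
```

```text
the job is handed in; nothing more can be done
None
```

I turned the short driver's collar from setting 2 to setting 4; both camera views show the pointer on the fourth tick. The gripper is open and clear, the tall driver was never touched, and I handed the job in after about 7.5 s (no verdict was returned).

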